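# Unplug the quick coupling of the bar's sparkling-water console

### The job

The rinse is over: take the flush plug out of the quick coupling on the sparkling-water console and stand it upright, foot down and fully home, in the hole of the wooden drying stand. Push the coupling's sprung sleeve right back to unlock the plug before you draw it out, let the sleeve snap forward again, and force nothing: gentle hands on sleeve and plug. Leave the tumbler, the shaker and the syrup bottle where they stand.

Things in the scene. Friction and masses are not known exactly. Their poses are not given: they have to be found in the camera images.
- console: Low steel box, 140 x 140 x 50 mm high, fixed, on either side, small yaw. Origin: centre of its underside, z up. On the middle of its top an upright quick coupling: sliding sleeve crowned by a flat dark ring flange, 66 mm across with a 27 mm hole round the plug. The flange is a screw collar: its top lies 105 to 121 mm above the origin with the sleeve forward, unmeasured: find it by touch.
- sleeve (a joint): Travel of sleeve and flange, m: 0 = forward (up, locked), positive = pushed back (down), stop at 0.0095. Spring 5 N, 11.7 N at the stop; over 40 N overloads it. The dogs inside let go of the plug only from 0.007, and the plug has 1 mm of play: push with fingertips astride the plug to the stop, close on the plug there, then draw up. After 19 mm of lift the sleeve snaps forward.
- plug: Flush plug (the nipple): round metal pin, 22 mm diameter, 108 mm long, about 160 g, loose. Origin: centre of its foot, z up along it. Foot chamfered 2.5 mm; groove (14 mm) from 12 to 20 mm above the foot, plain above. At the start its foot is on the bore's floor, 50 mm above the console's origin; the bore is 24.6 mm wide. Drawn out it drags a little; plug and coupling bear 45 N between them.
- stand: Dark wooden drying stand, a block 120 (x) x 90 (y) x 40 mm high, fixed to the counter, on the other side from the console, at any small yaw. Origin: centre of its underside.
- stand_hole0 (a point): Centre of the mouth of the stand's only hole, in the middle of its top, 40 mm above the counter: round, 25 mm wide (3 mm more than the plug) with a 2 mm chamfer, 30 mm deep, flat floor.
- tumbler: Drinking glass, 72 mm wide, 85 mm high; leave it alone. Origin: centre of its underside.
- shaker: Steel cocktail shaker, 80 mm wide, 150 mm high; leave it alone. Origin: centre of its underside.
- syrup: Amber syrup bottle, 60 mm wide, 150 mm high; leave it alone. Origin: centre of its underside.
There are look-alikes about, which are no part of the job. Of the things that look like the stand, the largest one is meant.

How it is judged:
By the outcome, as a careful person would: the job done as asked, in the order asked, and still so for the second after the job is handed in, with the robot touching nothing.
It also fails if it takes over 51 s, if anything falls off the work surface, if the arm or the gripper's body presses on something with over 40 N, if the wrist force passes 120 N, or if a joint passes its speed limit or range.

### The arm

A 6-joint arm with a two-finger parallel gripper is mounted at the origin on the work surface. World frame = base frame: x ahead of the robot, y to its left, z up, the work surface at z = 0. Lengths are in m, angles in rad, forces in N, time in s.
With the tool pointing down it reaches from about 0.425 to 1.125 m from the base axis. Payload 14.9 kg.
Tool frame: the origin (TCP) lies midway between the tips of the shut fingers; the grasp point (between the pads) lies 19 mm behind it (env.grip_point_offset is the distance from the TCP to the grasp point, in m); z points along the fingers, y is the line along which they close (so a half turn about z gives the same grasp; the last joint's range is limited). The gripper opens to 91 mm and grips with 3 to 60 N. Pads are 32 mm wide; open, the fingers measure 118 mm over their backs; the gripper's body (76 mm by 178 mm) begins 60 mm behind the grasp point.
Start: joints at [-1.157, 0.379, 1.734, -0, 1.028, -0.033], TCP at [0.302, -0.631, 0.214] pointing down, gripper open.
Joint ranges: [-2.77, 2.77], [-0.74, 2.19], [0, 2.66], [-1.06, 4.2], [0.31, 2.87], [-3.08, 3.08]. Speed limits (rad/s): [1.89, 1.89, 2.39, 3.14, 3.14, 3.14].

### API

Orientations are given as a unit quaternion [x, y, z, w].
In Python, from station import env gives the robot as it stands.
- The arm moves only by the shell command python3 -m pendant 'ROWS'. ROWS is text: rows parted by semicolons, each of 7 numbers parted by spaces: the shift along the world's x, y, z in m, then the turn, a rotation vector about the world's x, y, z in degrees, then the opening, from 0 (shut) to 1 (fully open). In form: tx ty tz wx wy wz jaw; .... A call has 1 to 20 rows; each row is the pose to reach, as a shift and turn from the pose commanded when the call began; what a row does not reach only later rows make up. A row lasts 1/8 s, in which the tool goes at most 62.5 mm and 10.7 degrees, less where a joint would pass 70% of its speed; a pose out of reach is approached as far as the arm can. A call with a gripper value outside its range is refused whole. The fingers move at their own pace and stop on an object; the grip force is fixed at half the most. Time passes only in rows, so rows that repeat a pose let the fingers close. It gives the time, the measured TCP pose, the force, the opening and the grip force at its end, in the units of the state.
- env.read_state(): the state, without advancing time (a new reading comes with each control period).
- env.snapshot(name): name is "scene" or "side" or "wrist"; returns (picture, depth): 420x560x3 uint8, red, green, blue; 420x560 float32, m along the optical axis (not along the pixel's ray), 0 where there is no reading.
- env.calibration(name): a dict with "vfov" (degrees; the focal length in pixels is half the picture's height over the tangent of half this angle, whatever the lens; pixels are square), "cx", "cy" (the principal point, pixels), "k1" (the pictures are not rectified: a ray, as slopes to the right and down, at radius r is drawn at 1 + k1 r^2 times it, then the intrinsics apply), "R" (3x3) and "t" (3): a world point X has camera coordinates R X + t; the wrist camera has in their place "mount" (4x4, takes a point from camera to tool coordinates, whose origin is the TCP and whose axes are the flange's). Camera axes: x right, y down, z forward; pixel columns grow to the right and rows downward; lengths in m; the calibration is good to about 2 mm. A picture is of the moment at which its call begins: read the wrist's pose just before it. calibration takes no time and is no camera call.
- env.finish_job(): hands the job in; it is judged then, once.
The state is a dict: "time_s": time; "joint_positions": joint angles; "qvel": joint speeds; "effort": joint torques, N m; "position": TCP position; "orientation": TCP orientation; "contact_force": force on the tool from outside, world axes, zero at the start; "torque": the same for the moment, N m; "gripper_width": opening from 0.0 (shut) to 1.0 (fully open); "grip_force": force on a finger pad.
Only numpy, scipy, OpenCV 4.12 (cv2) and the standard library are available. Lean on these libraries where they do the work, as an engineer would, in place of code of your own. Each camera call takes 0.05 s, during which the arm holds its last target. There are 200 camera calls.

## Working session

There is one attempt and no reset: what is moved stays moved. The work goes in short steps, Python scripts to look and compute and a shell command to move; the robot and the scene stay as the last step left them, time stands still between calls to the robot, and variables do not carry over. Pictures are saved under pics/ and viewed, at most 10 in all, crops included, and the job is handed in when it is done.

```bash
ls; mkdir -p pics; cat > h.py <<'E'
import numpy as np, cv2
from station import env
from scipy.spatial.transform import Rotation as Ro
def cam(n):
    s=env.read_state(); p,d=env.snapshot(n); c=env.calibration(n); return s,p,d,c
def cloud(s,d,c):
    h,w=d.shape; f=h/2/np.tan(np.radians(c['vfov'])/2)
    K=np.array([[f,0,c['cx']],[0,f,c['cy']],[0,0,1]])
    uv=np.stack(np.meshgrid(np.arange(w),np.arange(h)),-1).reshape(-1,1,2).astype(float)
    n=cv2.undistortPoints(uv,K,np.array([c['k1'],0,0,0.])).reshape(h,w,2)
    P=np.dstack([n*d[...,None],d])
    if 'R' in c: return (P-np.array(c['t']))@np.array(c['R'])
    M=np.array(c['mount']); P=P@M[:3,:3].T+M[:3,3]
    return Ro.from_quat(s['orientation']).apply(P.reshape(-1,3)).reshape(P.shape)+s['position']
E
python3 - <<'E'
from h import *
for n in ('scene','side'):
    s,p,d,c=cam(n); np.savez(n,p=p,P=cloud(s,d,c),d=d); cv2.imwrite(f'pics/{n}.png',p[...,::-1])
    print(n,c)
print(s)
E
```

```text
pics
scene {'vfov': 47.284179211531544, 'cx': 274.79866589307295, 'cy': 203.69752196745438, 'k1': -0.16199109145129223, 'R': array([[ 0.7370498 ,  0.67551736,  0.02082976],
       [ 0.39666872, -0.40743632, -0.82258712],
       [-0.54718508,  0.61455019, -0.56825746]]), 't': array([-0.40587184, -0.21348781,  1.58047868])}
side {'vfov': 55.101687926509335, 'cx': 279.8424152691029, 'cy': 210.48142995341908, 'k1': -0.11999801244149058, 'R': array([[-0.79217694, -0.61007958,  0.01608095],
       [-0.33833956,  0.41709292, -0.84354006],
       [ 0.50791932, -0.67367381, -0.53682545]]), 't': array([0.40724889, 0.31195897, 0.50434348])}
{'time_s': 0.05, 'joint_positions': array([-1.15729500e+00,  3.79379410e-01,  1.73476334e+00,  7.31684446e-06,
        1.02849085e+00, -3.33210303e-02]), 'qvel': array([ 0.00022266, -0.00059698,  0.00111866,  0.0010651 ,  0.00074628,
       -0.0012803 ]), 'effort': array([-1.03945408e-04, -7.65735269e+01, -4.35756648e+01,  6.53456524e-02,
        3.98299971e-02, -4.81129845e-06]), 'position': array([ 0.30230109, -0.63093569,  0.21331727]), 'orientation': array([ 9.75147639e-01,  2.21555435e-01, -9.52660876e-05, -5.11690562e-04]), 'contact_force': array([0.50005361, 0.29611725, 0.40173397]), 'torque': array([-0.02233751, -0.02999221, -0.00180256]), 'grip_force': 0.0, 'gripper_width': 1.0004275348733016}
```

View pics/scene.png

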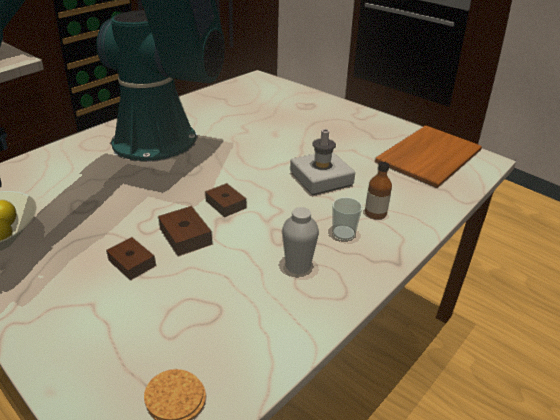

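View pics/side.png

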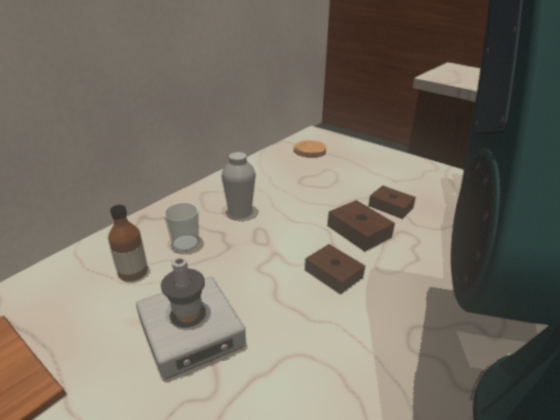

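The scene picture shows the console at (322,170) with its plug at (324,135). There are three dark blocks with a hole, at (226,199), (185,229) and (131,257). The middle one looks largest, and I'll measure all three. The tumbler (345,218), shaker (300,243) and syrup (378,193) stand beyond the console.

```bash
python3 - <<'E'
from h import *
for n in ('scene','side'):
    z=np.load(n+'.npz'); P=z['P']; p=z['p']
    print(n)
    pts={'scene':dict(a=(218,194),b=(176,223),c=(123,250)),'side':dict(a=(335,258),b=(353,216),c=(400,196))}[n]
    hsv=cv2.cvtColor(p,cv2.COLOR_RGB2HSV)
    for k,(u,v) in pts.items():
        q=P[v,u]
        m=(np.abs(P[...,2]-np.median(P[v-2:v+3,u-2:u+3,2]))<.008)&(np.hypot(P[...,0]-q[0],P[...,1]-q[1])<.13)&(p.max(-1)<120)
        X=P[m]; r=cv2.minAreaRect((X[:,:2]*1000).astype(np.float32)); print(k,q.round(3),r,np.median(X[:,2]).round(4),m.sum())
    # heights
    for zlo,zhi,nm in ((.04,.06,'box'),(.09,.135,'flange'),(.14,.17,'plugtop')):
        u,v={'scene':(322,160),'side':(188,310)}[n]
        m=np.zeros(P.shape[:2],bool); 
        if n=='scene': m[120:200,285:360]=1
        else: m[255:375,135:245]=1
        m&=(P[...,2]>zlo)&(P[...,2]<zhi)&(z['d']>0)
        X=P[m]
        if len(X): print(nm,len(X),X.mean(0).round(4),cv2.minAreaRect((X[:,:2]*1000).astype(np.float32)),np.percentile(X[:,2],[5,50,95]).round(4))
    for nm,(u,v) in ({'scene':dict(t=(345,218),sh=(300,243),sy=(378,200))}.get(n,dict(t=(182,225),sh=(239,190),sy=(126,255)))).items(): print(nm,P[v,u].round(3))
p=np.load('scene.npz')['p']
cv2.imwrite('pics/crop.png',cv2.resize(p[105:285,95:375,::-1],None,fx=2.8,fy=2.8,interpolation=cv2.INTER_CUBIC))
E
```

```text
scene
a [ 0.438 -0.1    0.032] ((451.2599792480469, -138.79971313476562), (181.25241088867188, 104.20154571533203), 89.30809783935547) 0.0319 653
b [ 0.469 -0.262  0.04 ] ((471.3077087402344, -297.1573791503906), (190.63954162597656, 127.41822052001953), 76.42558288574219) 0.0399 1313
c [ 0.454 -0.404  0.032] ((474.4742431640625, -354.87591552734375), (158.06362915039062, 111.44895935058594), 88.15448760986328) 0.0313 1055
box 1163 [0.5689 0.1732 0.0501] ((557.5059814453125, 188.9366455078125), (141.46502685546875, 145.7962646484375), 67.16918182373047) [0.0429 0.0507 0.0539]
flange 322 [0.5629 0.1805 0.114 ] ((558.8175048828125, 187.02716064453125), (64.31643676757812, 63.134559631347656), 32.5943603515625) [0.0933 0.1181 0.1281]
plugtop 67 [0.5603 0.1861 0.1513] ((558.0717163085938, 188.74058532714844), (20.066083908081055, 23.329177856445312), 43.89112854003906) [0.1415 0.1511 0.1588]
t [0.771 0.001 0.071]
sh [ 0.775 -0.171  0.1  ]
sy [0.78  0.133 0.062]
side
a [ 0.455 -0.1    0.028] ((452.90997314453125, -130.9103546142578), (106.92089080810547, 182.14454650878906), 7.4025468826293945) 0.0289 1531
b [ 0.493 -0.239  0.039] ((479.4559631347656, -238.96127319335938), (250.39840698242188, 121.72589111328125), 75.46121978759766) 0.0379 1306
c [ 0.451 -0.407  0.031] ((470.042236328125, -355.34869384765625), (151.8879852294922, 97.28285217285156), 84.54900360107422) 0.0294 640
box 4969 [0.5398 0.2035 0.048 ] ((606.5731811523438, 168.56192016601562), (140.44786071777344, 259.67620849609375), 67.31637573242188) [0.044  0.0482 0.0501]
flange 1190 [0.5451 0.1971 0.1146] ((552.1549072265625, 192.23672485351562), (64.4546890258789, 64.08995056152344), 12.227312088012695) [0.0974 0.1163 0.127 ]
plugtop 219 [0.549  0.1936 0.1519] ((552.2900390625, 191.26083374023438), (20.46829605102539, 21.14274787902832), 72.82733917236328) [0.1418 0.1545 0.1575]
t [0.724 0.051 0.07 ]
sh [ 0.718 -0.112  0.081]
sy [0.738 0.175 0.063]
```

View pics/crop.png

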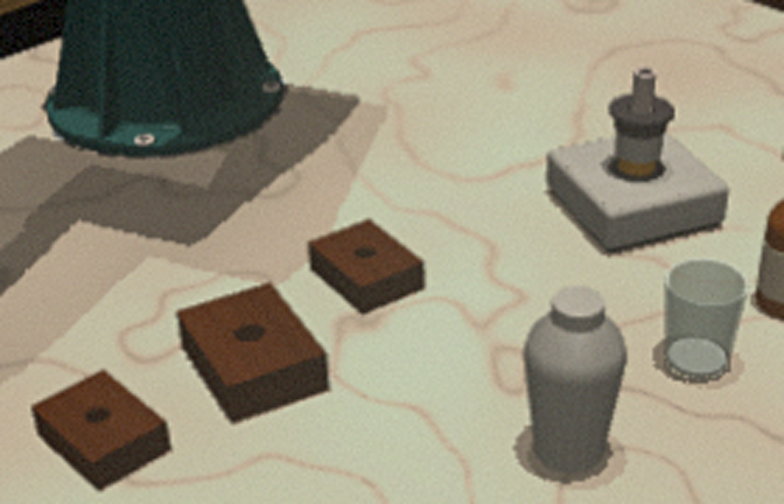

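The crop confirms it: the middle block at scene (185,229) is the largest, and its top is 40 mm high against about 31 mm for the other two. That is the stand. Next I check the wrist camera's mount, so I can pass over the stand for a close look.

```bash
python3 -c "
from h import *
c=env.calibration('wrist');print(c);s=env.read_state();M=np.array(c['mount']);R=Ro.from_quat(s['orientation'])
print('cam pos rel',R.apply(M[:3,3]),'axis',R.apply(M[:3,2]),'y',R.apply([0,1,0]))"
```

```text
{'vfov': 62.53076904124511, 'cx': 273.63471262188204, 'cy': 214.88567718472373, 'k1': -0.023059482852357694, 'mount': array([[-3.39721536e-04, -9.67162205e-01, -2.54159700e-01,
         7.20681448e-02],
       [ 9.99999666e-01, -5.17652277e-04,  6.33193602e-04,
        -7.35193306e-04],
       [-7.43967268e-04, -2.54159400e-01,  9.67162058e-01,
        -1.70012294e-01],
       [ 0.00000000e+00,  0.00000000e+00,  0.00000000e+00,
         1.00000000e+00]])}
cam pos rel [0.06474081 0.03165406 0.17001525] axis [-0.22930548 -0.10954586 -0.96717046] y [ 0.43207736 -0.90183605 -0.00094967]
```

```bash
python3 -m pendant '0.03 0.06 0.04 0 0 0 1; 0.05 0.115 0.07 0 0 0 1; 0.08 0.17 0.07 0 0 0 1; 0.105 0.225 0.07 0 0 0 1; 0.13 0.28 0.07 0 0 0 1; 0.15 0.335 0.07 0 0 0 1; 0.17 0.37 0.07 0 0 0 1; 0.17 0.37 0.07 0 0 0 1;0.17 0.37 0.07 0 0 0 1;0.17 0.37 0.07 0 0 0 1;0.17 0.37 0.07 0 0 0 1'
python3 - <<'E'
from h import *
s,p,d,c=cam('wrist'); P=cloud(s,d,c); np.savez('w1',p=p,P=P,d=d); cv2.imwrite('pics/w1.png',p[...,::-1])
print(s['position'],s['qvel'].round(3))
E
```

```text
time_s: 1.48
position: [0.4721, -0.2621, 0.2838]
orientation: [0.975, 0.221, -0.0, -0.0]
contact_force: [0.3, -0.4, -0.4]
gripper_width: 1.004
grip_force: 0.0
[ 0.47207791 -0.26209224  0.28384854] [ 0.005 -0.    -0.    -0.     0.     0.001]
```

View pics/w1.png

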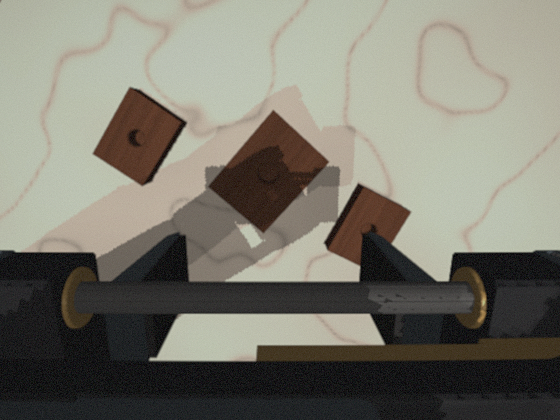

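The wrist picture shows the stand in the middle (267,172), its hole at about (267,174), and the smaller look-alikes at (140,135) and (368,225). Now I fit the top face and the hole from the depth.

```bash
python3 - <<'E'
from h import *
z=np.load('w1.npz');P=z['P'];d=z['d']
print(P[172,267],P[160,240],P[190,290],'table',np.median(P[40:60,380:400,2]))
m=np.zeros(d.shape,bool); m[105:240,200:335]=1
T=m&(P[...,2]>.030)&(P[...,2]<.055)
n,l,st,_=cv2.connectedComponentsWithStats(T.astype(np.uint8)); k=1+np.argmax(st[1:,4]); T=l==k
X=P[T]; print(len(X),np.median(X[:,2]),cv2.minAreaRect((X[:,:2]*1000).astype(np.float32)))
F=cv2.morphologyEx(T.astype(np.uint8),cv2.MORPH_CLOSE,np.ones((25,25)))>0
for th in (.030,.022):
  H=F&(P[...,2]<th)
  n,l,st,ce=cv2.connectedComponentsWithStats(H.astype(np.uint8))
  for i in range(1,n):
    if st[i,4]>20:
        print(th,st[i],ce[i],P[l==i].mean(0))
g=cv2.cvtColor(z['p'],cv2.COLOR_RGB2GRAY)[105:245,195:340]
g=cv2.normalize(np.clip(g,0,90),None,0,255,cv2.NORM_MINMAX)
cv2.imwrite('pics/w1c.png',cv2.resize(g,None,fx=4,fy=4,interpolation=cv2.INTER_CUBIC))
E
```

```text
[ 0.47918571 -0.24870593  0.00833799] [ 0.48241964 -0.21234532  0.04011069] [ 0.47533301 -0.2820879   0.03890516] table -0.00043393834552105104
7089 0.03914213429799657 ((481.8090515136719, -248.80653381347656), (90.1834945678711, 120.22089385986328), 73.89037322998047)
0.03 [258 163  20  20 306] [267.59803922 172.66339869] [ 0.47912063 -0.24964731  0.01111714]
0.022 [258 163  20  19 284] [267.6971831  172.15492958] [ 0.47959746 -0.24953824  0.00995299]
```

View pics/w1c.png

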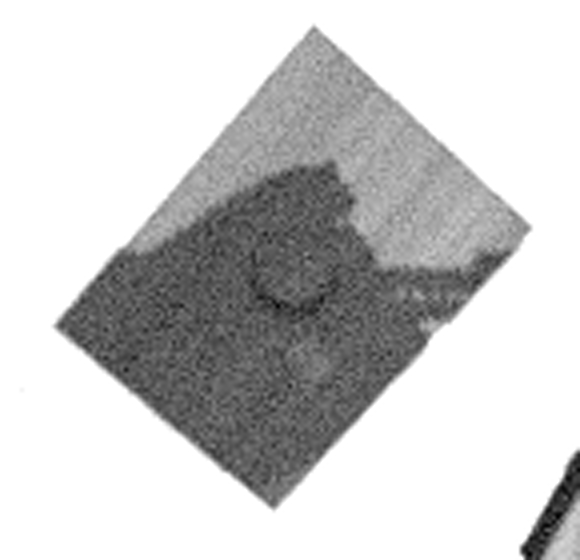

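The stand matches: 120.2 x 90.2 mm, centre about (0.481, -0.249). Next I view the console.

```bash
python3 -m pendant '0.01 0.05 0.02 0 0 0 1; 0.02 0.11 0.04 0 0 0 1; 0.03 0.165 0.05 0 0 0 1; 0.04 0.22 0.05 0 0 0 1; 0.05 0.28 0.05 0 0 0 1; 0.06 0.34 0.05 0 0 0 1; 0.07 0.4 0.05 0 0 0 1; 0.08 0.44 0.05 0 0 0 1; 0.08 0.44 0.05 0 0 0 1; 0.08 0.44 0.05 0 0 0 1; 0.08 0.44 0.05 0 0 0 1'
python3 - <<'E'
from h import *
s,p,d,c=cam('wrist'); P=cloud(s,d,c); np.savez('w2',p=p,P=P,d=d); cv2.imwrite('pics/w2.png',p[...,::-1])
print(s['position'],s['qvel'].round(3),s['contact_force'])
ok=d>0
for lo,hi in ((.145,.17),(.10,.13),(.045,.055)):
    T=ok&(P[...,2]>lo)&(P[...,2]<hi)&(np.hypot(P[...,0]-.555,P[...,1]-.19)<.11)
    n,l,st,ce=cv2.connectedComponentsWithStats(T.astype(np.uint8))
    if n>1:
        k=1+np.argmax(st[1:,4]); X=P[l==k]; print(lo,st[k],np.median(X[:,2]),X.mean(0),cv2.minAreaRect((X[:,:2]*1000).astype(np.float32)),cv2.minEnclosingCircle((X[:,:2]*1000).astype(np.float32)))
E
```

```text
time_s: 2.9
position: [0.5524, 0.1776, 0.334]
orientation: [0.975, 0.221, 0.0, 0.0]
contact_force: [-0.6, -0.6, -0.8]
gripper_width: 1.0
grip_force: 0.0
[0.55241719 0.17755266 0.33398474] [ 0.    -0.001  0.     0.001 -0.     0.   ] [-0.58828747 -0.55111761 -0.7628979 ]
0.145 [253 176  21  22 377] 0.15706895570695437 [0.5571074  0.19221509 0.15664616] ((556.5751342773438, 192.21212768554688), (21.178525924682617, 20.62595558166504), 25.56620216369629) ((556.400390625, 191.9666290283203), 11.086769104003906)
0.1 [ 235  152   59   58 2154] 0.11717719183146477 [0.55788188 0.19254292 0.11713459] ((556.1469116210938, 191.92776489257812), (64.957275390625, 65.37739562988281), 69.79383850097656) ((556.022216796875, 191.8934326171875), 33.015655517578125)
0.045 [ 194   98  144  143 8097] 0.04903883547867732 [0.56288872 0.19418048 0.04896917] ((556.5888061523438, 191.9481201171875), (139.0716094970703, 138.78810119628906), 67.38609313964844) ((556.6851806640625, 191.6007080078125), 95.04877471923828)
```

View pics/w2.png

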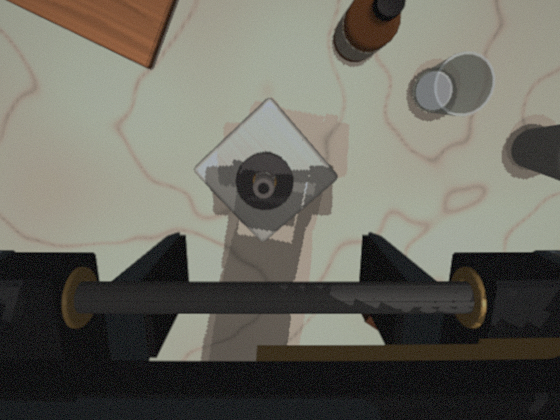

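The wrist picture shows the plug's top at (263,186), the flange at (264,181) and the console square round them. All three fits agree on a centre of (0.5563, 0.1920), with the flange top at about 0.118. I set the jaws to about 32 mm and come down astride the plug to just above the flange.

```bash
python3 -m pendant '0.004 0.0145 -0.04 0 0 0 0.35; 0.004 0.0145 -0.1 0 0 0 0.35; 0.004 0.0145 -0.13 0 0 0 0.35; 0.004 0.0145 -0.15 0 0 0 0.35; 0.004 0.0145 -0.15 0 0 0 0.35; 0.004 0.0145 -0.15 0 0 0 0.35; 0.004 0.0145 -0.17 0 0 0 0.35; 0.004 0.0145 -0.19 0 0 0 0.35; 0.004 0.0145 -0.205 0 0 0 0.35; 0.004 0.0145 -0.208 0 0 0 0.35; 0.004 0.0145 -0.208 0 0 0 0.35'
```

```text
time_s: 4.32
position: [0.5565, 0.1932, 0.1258]
orientation: [0.975, 0.222, -0.0, 0.0]
contact_force: [0.3, -0.2, 0.0]
gripper_width: 0.353
grip_force: 0.0
```

```bash
python3 -m pendant '0 -0.001 -0.002 0 0 0 0.35; 0 -0.001 -0.004 0 0 0 0.35; 0 -0.001 -0.005 0 0 0 0.35; 0 -0.001 -0.005 0 0 0 0.35'; for i in 1 2 3; do python3 -m pendant '0 0 -0.001 0 0 0 0.35; 0 0 -0.0015 0 0 0 0.35; 0 0 -0.0015 0 0 0 0.35'; done
```

```text
time_s: 4.82
position: [0.5565, 0.1922, 0.121]
orientation: [0.975, 0.222, 0.0, -0.0]
contact_force: [-0.4, -0.4, 0.1]
gripper_width: 0.348
grip_force: 0.0
time_s: 5.2
position: [0.5564, 0.1922, 0.1194]
orientation: [0.975, 0.222, -0.0, -0.0]
contact_force: [0.1, -0.9, 0.2]
gripper_width: 0.347
grip_force: 0.0
time_s: 5.58
position: [0.5565, 0.1922, 0.1181]
orientation: [0.975, 0.222, 0.0, -0.0]
contact_force: [-1.0, 0.3, 4.5]
gripper_width: 0.352
grip_force: 2.1
time_s: 5.95
position: [0.5565, 0.1922, 0.1165]
orientation: [0.975, 0.222, 0.0, 0.0]
contact_force: [-1.2, -1.2, 5.6]
gripper_width: 0.35
grip_force: 2.6
```

I touch the flange at about 0.118, so the stop should be near 0.1085. I press down to it in small steps.

```bash
python3 -m pendant '0 0 -0.0015 0 0 0 0.35; 0 0 -0.003 0 0 0 0.35; 0 0 -0.0045 0 0 0 0.35; 0 0 -0.006 0 0 0 0.35; 0 0 -0.0065 0 0 0 0.35; 0 0 -0.0065 0 0 0 0.35'; for i in 1 2; do python3 -m pendant '0 0 -0.0007 0 0 0 0.35; 0 0 -0.0007 0 0 0 0.35'; done
```

```text
time_s: 6.7
position: [0.5565, 0.1922, 0.1102]
orientation: [0.975, 0.222, 0.0, 0.0]
contact_force: [-3.3, -1.2, 10.6]
gripper_width: 0.346
grip_force: 4.8
time_s: 6.95
position: [0.5565, 0.1922, 0.1095]
orientation: [0.975, 0.222, 0.0, -0.0]
contact_force: [-3.5, -1.4, 10.6]
gripper_width: 0.352
grip_force: 5.0
time_s: 7.2
position: [0.5566, 0.1923, 0.1089]
orientation: [0.975, 0.222, 0.0, -0.0]
contact_force: [-3.0, -0.5, 11.1]
gripper_width: 0.351
grip_force: 5.3
```

```bash
for i in 1 2; do python3 -m pendant '0 0 -0.0004 0 0 0 0.35; 0 0 -0.0004 0 0 0 0.35'; done
```

```text
time_s: 7.45
position: [0.5566, 0.1922, 0.1088]
orientation: [0.975, 0.222, 0.0, 0.0]
contact_force: [-4.8, -1.6, 14.8]
gripper_width: 0.351
grip_force: 7.4
time_s: 7.7
position: [0.5566, 0.1923, 0.1087]
orientation: [0.975, 0.222, -0.0, -0.0]
contact_force: [-7.8, -1.9, 20.8]
gripper_width: 0.348
grip_force: 10.4
```

The force has risen at the stop (0.1087). I ease off slightly and close on the plug.

```bash
python3 -m pendant '0 0 0.0003 0 0 0 0.35; 0 0 0.0003 0 0 0 0.28; 0 0 0.0003 0 0 0 0.2; 0 0 0.0003 0 0 0 0.1; 0 0 0.0003 0 0 0 0; 0 0 0.0003 0 0 0 0; 0 0 0.0003 0 0 0 0; 0 0 0.0003 0 0 0 0'
```

```text
time_s: 8.7
position: [0.5573, 0.1924, 0.1088]
orientation: [0.975, 0.222, 0.001, -0.0]
contact_force: [-0.6, -1.1, 10.8]
gripper_width: 0.233
grip_force: 32.1
```

```bash
python3 -m pendant '0 0 0.0007 0 0 0 0; 0 0 0.0015 0 0 0 0; 0 0 0.002 0 0 0 0'; python3 -m pendant '0 0 0.001 0 0 0 0; 0 0 0.002 0 0 0 0; 0 0 0.003 0 0 0 0'
```

```text
time_s: 9.07
position: [0.5573, 0.1924, 0.1106]
orientation: [0.975, 0.222, 0.001, -0.0]
contact_force: [1.0, 0.7, 8.4]
gripper_width: 0.233
grip_force: 31.2
time_s: 9.45
position: [0.5568, 0.1921, 0.1128]
orientation: [0.975, 0.222, 0.0, 0.0]
contact_force: [6.8, -1.1, -6.5]
gripper_width: 0.239
grip_force: 30.0
```

The plug is free: it has lifted 4 mm with only a light drag. I keep drawing it up.

```bash
python3 -m pendant '0 0 0.002 0 0 0 0; 0 0 0.004 0 0 0 0; 0 0 0.006 0 0 0 0; 0 0 0.008 0 0 0 0'; python3 -m pendant '0 0 0.003 0 0 0 0; 0 0 0.006 0 0 0 0; 0 0 0.009 0 0 0 0; 0 0 0.012 0 0 0 0; 0 0 0.015 0 0 0 0'
```

```text
time_s: 9.95
position: [0.5567, 0.192, 0.1206]
orientation: [0.975, 0.222, 0.0, 0.0]
contact_force: [7.7, -1.2, -6.4]
gripper_width: 0.236
grip_force: 30.0
time_s: 10.58
position: [0.5561, 0.1921, 0.136]
orientation: [0.975, 0.222, -0.0, -0.0]
contact_force: [1.2, 0.2, -1.0]
gripper_width: 0.236
grip_force: 30.0
```

```bash
python3 -m pendant '0 0 0.007 0 0 0 0; 0 0 0.014 0 0 0 0; 0 0 0.021 0 0 0 0; 0 0 0.028 0 0 0 0; 0 0 0.04 0 0 0 0; 0 0 0.06 0 0 0 0; 0 0 0.08 0 0 0 0; 0 0 0.1 0 0 0 0; 0 0 0.12 0 0 0 0; 0 0 0.13 0 0 0 0; 0 0 0.13 0 0 0 0'
python3 - <<'E'
from h import *
s,p,d,c=cam('side'); P=cloud(s,d,c)
a=p[180:360,60:330]
s,p2,d2,c2=cam('wrist'); np.savez('w3',p=p2,P=cloud(s,d2,c2),d=d2)
b=p2[60:330,100:460]
a=cv2.resize(a,(400,267)); b=cv2.resize(b,(356,267))
cv2.imwrite('pics/h.png',np.hstack([a,b])[...,::-1]); print(s['position'],s['contact_force'],s['torque'])
P=np.load('w3.npz')['P'];
T=(P[...,2]>.09)&(P[...,2]<.13)&(np.hypot(P[...,0]-.556,P[...,1]-.192)<.034); print('flange z',np.median(P[T][:,2]),T.sum())
E
```

```text
time_s: 11.95
position: [0.5567, 0.1923, 0.2667]
orientation: [0.975, 0.222, 0.001, -0.0]
contact_force: [0.1, 0.2, -2.0]
gripper_width: 0.237
grip_force: 30.0
[0.55631429 0.19215694 0.26587303] [-0.41825263 -0.42195152 -2.2838657 ] [0.015476   0.02800393 0.01012168]
flange z 0.11716129577798282 2727
```

View pics/h.png

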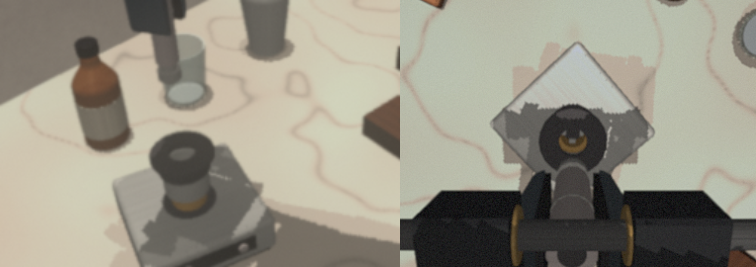

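The left half shows the coupling empty with its sleeve up. The right half shows the plug held above it, and the flange is back at 0.117, so the sleeve has snapped forward. I carry the plug over to the stand.

```bash
python3 -m pendant '-0.005 -0.03 0 0 0 0 0; -0.014 -0.08 0 0 0 0 0; -0.022 -0.13 0 0 0 0 0; -0.031 -0.18 0 0 0 0 0; -0.039 -0.23 0 0 0 0 0; -0.048 -0.28 0 0 0 0 0; -0.056 -0.33 0 0 0 0 0; -0.065 -0.38 0 0 0 0 0; -0.072 -0.42 0 0 0 0 0; -0.0755 -0.441 0 0 0 0 0; -0.0755 -0.441 -0.04 0 0 0 0; -0.0755 -0.441 -0.09 0 0 0 0; -0.0755 -0.441 -0.125 0 0 0 0; -0.0755 -0.441 -0.14 0 0 0 0; -0.0755 -0.441 -0.14 0 0 0 0; -0.0755 -0.441 -0.14 0 0 0 0'
python3 - <<'E'
from h import *
for n in ('wrist','side','scene'):
    s,p,d,c=cam(n); P=cloud(s,d,c); t=s['position']
    np.savez('x_'+n,p=p,P=P,d=d)
    print(n,t)
    # plug below the tips
    for lo,hi in ((-.056,-.048),(-.036,-.024),(-.022,-.01),(-.01,0)):
        m=(d>0)&(P[...,2]>t[2]+lo)&(P[...,2]<t[2]+hi)&(np.hypot(P[...,0]-t[0],P[...,1]-t[1])<.025)
        X=P[m][:,:2]
        if len(X)>8:
            from scipy.optimize import least_squares
            r=least_squares(lambda q:np.hypot(*(X-q).T)-(.011 if lo>-.04 else .0108),X.mean(0)+ (t[:2]-X.mean(0)),loss='soft_l1',f_scale=.001)
            print(lo,len(X),(r.x-t[:2]).round(4))
P=np.load('x_wrist.npz')['P'];d=np.load('x_wrist.npz')['d']
T=(d>0)&(P[...,2]>.03)&(P[...,2]<.05)&(np.hypot(P[...,0]-.481,P[...,1]+.249)<.09)
print('stand',cv2.minAreaRect((P[T][:,:2]*1000).astype(np.float32)))
cv2.imwrite('pics/x.png',np.hstack([cv2.resize(np.load('x_'+n+'.npz')['p'][r],(390,300)) for n,r in (('wrist',np.s_[110:320,130:403]),('side',np.s_[140:280,270:452]))])[...,::-1])
E
```

```text
time_s: 14.05
position: [0.4818, -0.2491, 0.1274]
orientation: [0.975, 0.222, 0.001, 0.001]
contact_force: [0.6, 0.6, -1.7]
gripper_width: 0.236
grip_force: 30.0
wrist [ 0.48180147 -0.24913856  0.12735555]
-0.056 132 [-0.0019 -0.0002]
-0.036 194 [-0.0018 -0.0003]
-0.022 238 [-0.0018 -0.0002]
-0.01 239 [-0.0019 -0.0001]
side [ 0.48182199 -0.24915997  0.12743949]
-0.056 42 [-0.0046 -0.0017]
-0.036 46 [-0.0049 -0.0015]
-0.022 54 [-0.0049 -0.0012]
-0.01 23 [-0.0046  0.0005]
scene [ 0.48170833 -0.24917274  0.12735335]
-0.056 27 [-0.0018  0.0004]
-0.036 40 [-0.0008  0.0002]
-0.022 41 [-0.0016  0.0001]
-0.01 13 [0.0039 0.0007]
stand ((481.46209716796875, -248.93063354492188), (90.41932678222656, 120.48819732666016), 73.86421203613281)
```

View pics/x.png

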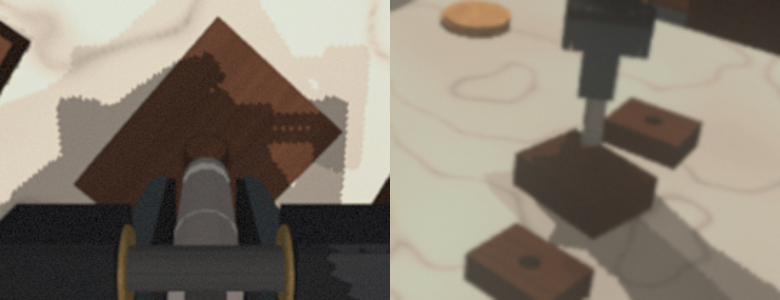

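The plug hangs plumb, with the same offset at all heights, about 1.5 mm short of the hole centre in the wrist camera's own frame. I shift it +1.3 mm in x and +0.4 mm in y and lower gently.

```bash
python3 -m pendant '0.0013 0.0004 -0.005 0 0 0 0; 0.0013 0.0004 -0.015 0 0 0 0; 0.0013 0.0004 -0.022 0 0 0 0; 0.0013 0.0004 -0.025 0 0 0 0; 0.0013 0.0004 -0.027 0 0 0 0; 0.0013 0.0004 -0.027 0 0 0 0'; for i in 1 2; do python3 -m pendant '0 0 -0.002 0 0 0 0; 0 0 -0.0035 0 0 0 0; 0 0 -0.0035 0 0 0 0'; done
```

```text
time_s: 14.95
position: [0.4823, -0.2484, 0.099]
orientation: [0.975, 0.222, -0.0, -0.0]
contact_force: [-0.3, 0.2, -1.7]
gripper_width: 0.233
grip_force: 30.0
time_s: 15.32
position: [0.4822, -0.2484, 0.0954]
orientation: [0.975, 0.222, -0.0, -0.0]
contact_force: [0.4, -0.1, -2.1]
gripper_width: 0.236
grip_force: 30.0
time_s: 15.7
position: [0.4821, -0.2484, 0.0919]
orientation: [0.975, 0.222, -0.0, -0.0]
contact_force: [-1.1, 0.5, -1.9]
gripper_width: 0.238
grip_force: 30.0
```

Foot is now about 7 mm into the hole with no contact force. I continue down.

```bash
python3 -m pendant '0 0 -0.003 0 0 0 0; 0 0 -0.006 0 0 0 0; 0 0 -0.009 0 0 0 0; 0 0 -0.009 0 0 0 0';python3 -m pendant '0 0 -0.003 0 0 0 0; 0 0 -0.006 0 0 0 0; 0 0 -0.009 0 0 0 0; 0 0 -0.01 0 0 0 0; 0 0 -0.01 0 0 0 0'; for i in 1 2 3; do python3 -m pendant '0 0 -0.0008 0 0 0 0; 0 0 -0.0008 0 0 0 0'; done
```

```text
time_s: 16.2
position: [0.4821, -0.2483, 0.0827]
orientation: [0.975, 0.222, -0.0, -0.0]
contact_force: [0.9, 0.4, -1.2]
gripper_width: 0.235
grip_force: 30.0
time_s: 16.82
position: [0.4822, -0.2484, 0.073]
orientation: [0.975, 0.222, -0.0, -0.0]
contact_force: [-1.0, 0.2, -1.0]
gripper_width: 0.239
grip_force: 30.0
time_s: 17.08
position: [0.4823, -0.2484, 0.0722]
orientation: [0.975, 0.222, 0.0, 0.0]
contact_force: [0.1, -0.2, -1.8]
gripper_width: 0.237
grip_force: 30.0
time_s: 17.32
position: [0.4822, -0.2484, 0.0714]
orientation: [0.975, 0.222, -0.0, -0.0]
contact_force: [0.3, 0.4, -1.0]
gripper_width: 0.239
grip_force: 30.0
time_s: 17.58
position: [0.4822, -0.2484, 0.0705]
orientation: [0.975, 0.222, -0.0, -0.0]
contact_force: [-0.5, -0.8, -1.6]
gripper_width: 0.239
grip_force: 30.0
```

```bash
for i in 1 2 3 4 5; do python3 -m pendant '0 0 -0.0005 0 0 0 0; 0 0 -0.0005 0 0 0 0' | grep -E "posi|cont"; done
```

```text
position: [0.4823, -0.2484, 0.0701]
contact_force: [-0.7, -0.1, -1.3]
position: [0.4822, -0.2484, 0.0696]
contact_force: [-0.1, -0.5, -1.5]
position: [0.4822, -0.2484, 0.0691]
contact_force: [0.7, 0.3, -0.6]
position: [0.4824, -0.2485, 0.0688]
contact_force: [-0.8, 0.6, 3.0]
position: [0.4825, -0.2485, 0.0687]
contact_force: [-3.1, 2.8, 11.6]
```

It is seated: the force rises at 0.0687, as expected for the floor of the hole. I release and withdraw straight up.

```bash
python3 -m pendant '0 0 0.0006 0 0 0 0; 0 0 0.0006 0 0 0 0.26; 0 0 0.0006 0 0 0 0.35; 0 0 0.0006 0 0 0 0.6; 0 0 0.0006 0 0 0 0.8; 0 0 0.0006 0 0 0 0.8; 0 0 0.02 0 0 0 0.8; 0 0 0.06 0 0 0 0.8; 0 0 0.12 0 0 0 0.8; 0 0 0.17 0 0 0 0.8; 0 0 0.19 0 0 0 0.8; 0 0 0.19 0 0 0 0.8; 0 0 0.19 0 0 0 0.8'
python3 - <<'E'
from h import *
s,p,d,c=cam('wrist'); P=cloud(s,d,c)
T=(d>0)&(P[...,2]>.1)&(P[...,2]<.14)&(np.hypot(P[...,0]-.482,P[...,1]+.249)<.04); X=P[T]
print(len(X),X.mean(0),np.median(X[:,2]),cv2.minEnclosingCircle((X[X[:,2]>.112][:,:2]*1000).astype(np.float32)))
s,q,d,c=cam('scene')
cv2.imwrite('pics/f.png',np.hstack([cv2.resize(p[60:270,130:403],(390,300)),cv2.resize(q[100:310,100:373],(390,300))])[...,::-1])
E
```

```text
time_s: 20.45
position: [0.4818, -0.2481, 0.2575]
orientation: [0.975, 0.222, -0.0, -0.0]
contact_force: [-0.4, -0.5, -1.0]
gripper_width: 0.8
grip_force: 0.0
479 [ 0.48231801 -0.24787629  0.11597992] 0.11706863328810133 ((481.0626220703125, -248.16213989257812), 10.912519454956055)
```

View pics/f.png

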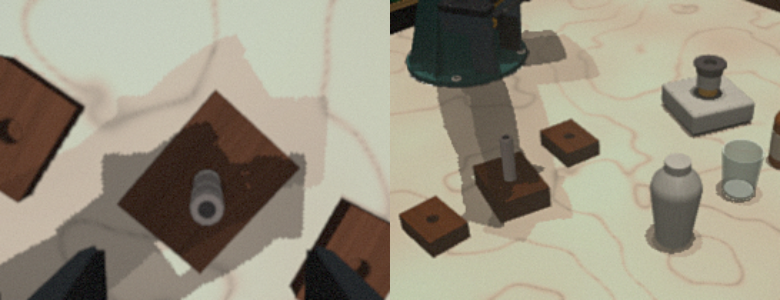

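The plug stands upright in the big stand, in the middle of both views. Its top reads 0.117 with the camera's usual -1 mm bias, so about 0.118, which means fully home. The coupling is empty with its sleeve up, and nothing else has moved.

```bash
python3 -c "
from station import env
print(env.finish_job())"
```

```text
the job is handed in; nothing more can be done
None
```

I drew the flush plug out of the coupling and stood it upright, foot fully home, in the drying stand; the sleeve snapped forward again, nothing else was touched, and I handed the job in at about 20.6 s.

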